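# Clamp a pad in a clamshell jig, close it, pin it and hold it shut

## Task

Turn the jig's crank counter-clockwise (seen from above) until its jaw clamps the green pad firmly against the fence, then swing the open upper half of the jig down onto the lower half. Take the longer of the two pins (the one whose knob stands higher) from the pin stand and push it straight down through the holes of both halves until its collar bears on the upper half and the jig is fully shut against its spring; finish like this, still gripping the pin's knob and pressing down, because the spring lifts the jig open as soon as you let go. Leave the shorter pin in its stand and do not disturb the jar, the brass weight and the amber slug.

Things in the scene. Friction and masses are not known exactly. Their poses are not given: they have to be found in the camera images.
- jig: lower half of an aluminium clamshell jig, fixed to the worktop, 170 x 170 mm and 40 mm high, with a grey gear housing (80 x 64 mm, 40 mm high) on its right (-y) side. Origin on the worktop under the middle of the 170 mm square; x points to the hinge side (away from the robot at yaw 0), y left (the crank is on the right), z up. The nest floor is 12 mm above the worktop; the rear fence's face is at x = 45 mm, y +-85 mm.
- jig_hole (a point): centre of the mouth of the pin hole (12 mm wide, blind, 28 mm deep, vertical) in the top of the jig's lower half, near its front edge, 40 mm above the worktop. 55 mm to its left (+y) a spring plunger (9 mm thick) stands 8 mm proud of the same face; it holds the upper half about 0.05 rad (7 mm at the hole) ajar until 5 to 6 N press it down there
- crank_axis (a point): a point on the crank's vertical axis, on top of the gear housing, 46 mm above the worktop; axes as jig
- crank_knob (a point): centre (half-way up) of the crank's upright black cylindrical handle, 16 mm thick and 36 mm tall (from 55 to 91 mm above the worktop), 45 mm from the crank axis; it is fixed to the crank arm and turns with it, so let it turn in the grip. It starts in front of the axis (-x of the jig), travels past the right (-y of the jig) and ends right of and behind the axis
- crank (a joint): angle of the crank in rad, 0 at the start, growing counter-clockwise seen from above; the jaw moves 7 mm per rad. The jaw presses the pad on the fence at about 2.43 rad and the crank then stops hard (hard stop at 2.93 without the pad). About 2.5 N at the handle turn it (stiff, it stays where it is left, which keeps the pad clamped)
- jaw: steel jaw bar in the jig's nest, 18 mm thick, 120 mm long (along y), 22 mm high, moved toward the fence (+x of the jig) by the crank
- pad: green rubber test pad, 140 x 30 x 11 mm, lying loose in the nest along y between jaw and fence; origin at the centre of its underside
- lid (a joint): angle of the jig's upper half in rad: 0 fully shut, growing as it opens upward; about 1.3 to 1.65 (upright) at the start, stop at 1.9. A stiff hinge: it stays where it is left, about 1.5 N at its edge moves it. From about 0.06 rad down it rests on the spring plunger
- lid_hinge (a point): middle of the hinge axis (along y of the jig), 46 mm above the worktop and 80 mm behind the jig's origin
- lid_plate: upper half of the jig, an aluminium plate 147 x 160 x 10 mm, hinged along its rear edge. Origin on the hinge axis; when shut its axes are those of jig. It spans x = -154.5 to -7.5 mm, y +-80 mm, z -5 mm (underside) to +5 mm (top, the outer face that looks away from the robot while it is open)
- lid_push (a point): point on the outer (top) face of the upper half, 110 mm from the hinge axis and 30 mm right (-y) of the middle line: a place to push it shut with a fingertip
- lid_hole (a point): centre of the pin hole (13 mm wide, through the 10 mm plate) in the upper half, 130 mm from the hinge axis, at the plate's top face; it comes to lie over jig_hole when shut
- stand: dark steel block, 50 x 130 x 30 mm, fixed; two blind holes 18 mm deep and 11.4 mm wide at y = +40 and -40 mm, a pin upright in each. Origin at the centre of its underside
- long_pin_grip (a point): centre (half-way up) of the longer pin's steel knob, a cylinder 20 mm thick and 33 mm tall, gripped from above. Below the knob a collar 26 mm wide and 5 mm thick, then the stem, 10 mm thick and 36 mm long with a chamfered end. The point is 21.5 mm above the collar's underside; it stands 70 mm above the worktop in the stand. Which hole it stands in varies
- long_pin_tip (a point): end of the longer pin's stem, 57.5 mm below its knob's centre; z points along the pin to the knob
- short_pin_grip (a point): centre of the knob of the shorter pin: the same, but its stem is only 18 mm long, so that its collar lies on the stand and its knob is 18 mm lower (52 mm above the worktop)
- jar: screw-top jar, 59 mm wide, 72 mm high, a bystander; origin at its underside
- weight: brass weight, 42 mm wide, 29 mm high, a bystander; origin at its underside
- slug: amber hot-melt slug standing upright, 42 mm wide, 98 mm high, a bystander; origin at its underside
Not all that is in view belongs to the job. Leave any blue look-alike of the part that bears long_pin_grip alone. Of the things shaped like the pad, the green one is meant.

How it is judged (in metres and radians):
On the way, in this order (a step that is already met when the one before it is completed fails the run):
1. the jaw clamps the pad against the fence, with the upper half still open (value of joint crank above 2.25 rad and contact force between jaw and pad above 2 N and value of joint lid above 0.5 rad), for 0.2 s.
2. the upper half lies on the lower half or its spring plunger, the pad still clamped (value of joint crank above 2.25 rad and contact force between jaw and pad above 2 N and value of joint lid below 0.09 rad), for 0.2 s.
At the end, for the whole second after the job is handed in: Crank past 2.25 rad, jaw pressing the pad (over 2 N); lid below 0.015 rad; longer pin at rest, upright within 0.12 rad, its tip 21 mm or more down the lower hole, within 4 mm of its axis; fingers hold its knob (over 3 N) and it presses on the upper half (over 2.5 N) (value of joint crank above 2.25 rad and contact force between jaw and pad above 2 N and value of joint lid below 0.015 rad and horizontal distance between long_pin_tip and jig_hole below 0.004 m and z of long_pin_tip in the frame of jig_hole below -0.021 m and angle between long_pin_tip's own z axis and vertical below 0.12 rad and contact force between long_pin and lid_plate above 2.5 N and contact force between the fingers and long_pin above 3 N and linear speed of long_pin below 0.02 m/s); the arm keeps its last pose, push and grip.
It fails at once if the shorter pin is pulled from its stand or shifted by more than 15 mm (distance of short_pin_grip from where it was at the start of the episode above 0.015 m).
It fails at once if the jar, the weight or the slug is moved by more than 30 mm (distance of any of jar, weight, slug from where it was at the start of the episode above 0.03 m).
It also fails if it takes over 67 s, if anything falls off the work surface, if the arm or the gripper's body presses on something with over 40 N, if the wrist force passes 120 N, or if a joint passes its speed limit or range.

## Robot

A 7-joint arm with a two-finger parallel gripper is mounted at the origin on a cart in front of the work surface, level with it; the furniture and walls round the work are solid. World frame = base frame: x ahead of the robot, y to its left, z up, the work surface at z = 0. Lengths are in mm, angles in rad, forces in N, time in s.
With the tool pointing down it reaches from about 400 to 875 mm from the base axis. Payload 6.5 kg.
Tool frame: the origin (TCP) lies between the finger pads; the fingertips stand 8 mm ahead of it and the grasp point (between the pads) lies 11 mm behind it; z points along the fingers, y is the direction in which the jaws open and shut (so a half turn about z gives the same grasp; the last joint's range is limited). The gripper opens to 88 mm and grips with 3 to 60 N. Pads are 18 mm wide; open, the fingers measure 123 mm over their backs; the gripper's body (75 mm by 187 mm) begins 45 mm behind the grasp point.
Start: joints at [1.215, 0.536, -0.004, 1.538, 0.003, 1.067, -0.071], TCP at [185.741, -622.889, 246.716] pointing down, gripper open.
Joint ranges: [-2.7, 2.7], [-0.37, 2.16], [-1.27, 1.26], [0.24, 2.4], [-1.31, 4.45], [0.19, 1.91], [-2.76, 2.76]. Speed limits (rad/s): [2.39, 2.39, 3.14, 3.14, 3.14, 3.14, 3.14].

## Interface

Orientations are given as a rotation vector (axis times angle).
In Python, from workcell import readout, vision, robot gives the robot as it stands. The module is installed in compiled form; this text tells all that it offers.
- The arm moves only by the tool arm_command, never from a script. Its argument "targets" is a list of rows, each an object with "jaw": the finger opening in cm, from 0 to 8.81; "travel": the shift along the world's x, y, z in cm, a list of three; "spin": the turn about the world's z in degrees. In form: [{"jaw": jaw, "travel": [x, y, z], "spin": spin}, ...]. A call has 1 to 8 rows; each row shifts and turns the commanded pose from where the row before left it; what a row does not reach is not made up. A row lasts 1/10 s, in which the tool goes at most 50 mm and 8.59 degrees, less where a joint would pass 70% of its speed; a pose out of reach is approached as far as the arm can. A call with a gripper value outside its range is refused whole. The fingers move at their own pace and stop on an object; "grip_force" is the grip in N (left out, the last holds). Time passes only in rows, so rows that do not move let the fingers close. It gives the time, the measured TCP pose, the force and the opening at its end, in the units of the state.
- readout.read_state(): the state, without advancing time (a new reading comes with each control period).
- vision.grab_frame(name): name is "scene" or "top" or "wrist"; returns the picture (384x512x3 uint8, red, green, blue); there is no depth.
- vision.get_calibration(name): a dict with "mtx" (3x3 intrinsics, pixels), "dist_coeffs" ([k1, k2, p1, p2, k3] as OpenCV has them; the pictures are not rectified), "R" (3x3) and "t" (3): a world point X has camera coordinates R X + t. Camera axes: x right, y down, z forward; pixel columns grow to the right and rows downward; lengths in mm; the calibration is good to about 2 mm. A picture is of the moment at which its call begins: read the wrist's pose just before it. get_calibration takes no time and is no camera call; for the wrist camera it gives the pose at the moment of the call.
- robot.job_done(): hands the job in, once; it reports no verdict.
The state is a dict: "time_s": time; "joint_positions": joint angles; "joint_vel": joint speeds; "joint_efforts": joint torques, N m; "eef_pos": TCP position; "ee_rot": TCP orientation; "contact_force": force on the tool from outside, world axes, zero at the start; "torque": the same for the moment, N m; "opening": finger opening in mm.
Only numpy, scipy, OpenCV 4.12 (cv2) and the standard library are available. Lean on these libraries where they do the work, as an engineer would, in place of code of your own. Each camera call takes 0.05 s, during which the arm holds its last target.

## Working session

There is one attempt and no reset: what is moved stays moved. The work goes in short steps, Python scripts to look and compute and a tool call to move; the robot and the scene stay as the last step left them, time stands still between calls to the robot, and variables do not carry over. Pictures are saved under pics/ and viewed, and the job is handed in when it is done.

Besides the shell and the picture viewer there is one more tool, called after ">>>" as a command line: name --argument value ..., lists and objects as JSON in quotes. arm_command: Moves the arm, as the interface text tells. Its arguments: {"type":"object","properties":{"targets":{"type":"array"},"grip_force":{"type":"number"}},"required":["targets"]}

```bash
ls; mkdir -p pics
python3 - <<'E'
from workcell import readout, vision, robot
import cv2
s=readout.read_state()
for k,v in s.items(): print(k,v)
for n in ["scene","top","wrist"]:
    im=vision.grab_frame(n); cv2.imwrite(f"pics/{n}0.png",cv2.cvtColor(im,cv2.COLOR_RGB2BGR))
    c=vision.get_calibration(n); print(n,c)
print(readout.read_state()['time_s'])
E
```

```text
pics
time_s 0.0
joint_positions [ 1.21481342  0.53716577 -0.00445593  1.53885945  0.00264347  1.06731848
 -0.07118866]
joint_vel [-1.33982437e-03 -4.78072917e-04 -9.79018826e-04  2.27495477e-04
  1.44352441e-03 -1.37329061e-05  1.30888307e-03]
joint_efforts [ 9.85120387e-04 -5.70963728e+01  9.91659723e-01 -2.51599467e+01
 -5.61730773e-02  1.78821199e-02  1.27724761e-04]
eef_pos [ 185.54355253 -622.32445644  245.84451402]
ee_rot [-3.10696691e+00 -4.53538897e-01  6.38374526e-04]
contact_force [-0.68031557  0.06398719 -0.16170795]
torque [0.03571053 0.0151545  0.00431131]
opening 88.05221808652948
scene {'mtx': array([[408.03782134,   0.        , 257.71425602],
       [  0.        , 408.03782134, 189.40824156],
       [  0.        ,   0.        ,   1.        ]]), 'dist_coeffs': array([0.02370833, 0.        , 0.        , 0.        , 0.        ]), 'R': array([[-0.66075325, -0.75059133, -0.00421769],
       [-0.32649824,  0.29247031, -0.89881033],
       [ 0.6758728 , -0.59251478, -0.43831746]]), 't': array([363.90128251, 229.18669198, 900.05980669])}
top {'mtx': array([[406.17799429,   0.
[... 195 characters left out ...]
  , 0.        ]), 'R': array([[-0.02051036, -0.99943099, -0.02677728],
       [-0.98038124,  0.02535663, -0.19547293],
       [ 0.19604069,  0.02224272, -0.98034347]]), 't': array([  42.67080965,  507.20802259, 1241.81953057])}
wrist {'mtx': array([[294.47069574,   0.        , 254.18697313],
       [  0.        , 294.47069574, 192.83464256],
       [  0.        ,   0.        ,   1.        ]]), 'dist_coeffs': array([-0.00357081,  0.        ,  0.        ,  0.        ,  0.        ]), 'R': array([[ 0.2865446 , -0.95806425, -0.00225693],
       [-0.91346269, -0.27391375,  0.30092717],
       [-0.28892577, -0.08416744, -0.95364445]]), 't': array([-648.44114038,  -42.40149562,  390.60233039])}
0.15
```

View pics/scene0.png

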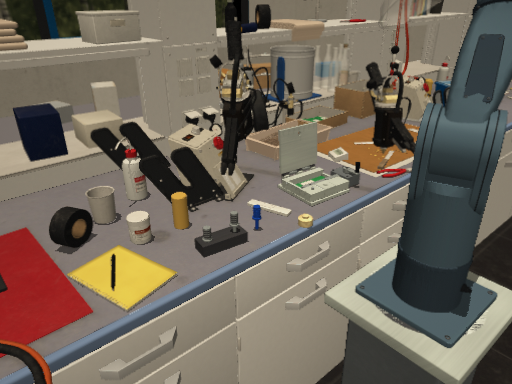

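View pics/top0.png

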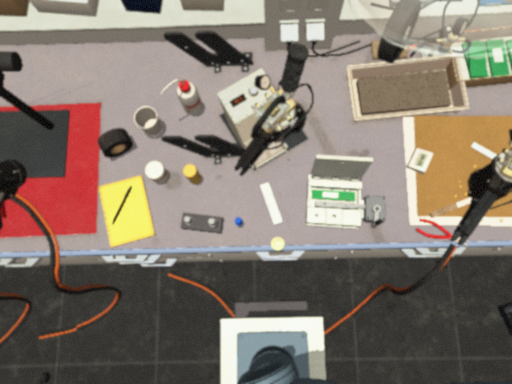

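View pics/wrist0.png

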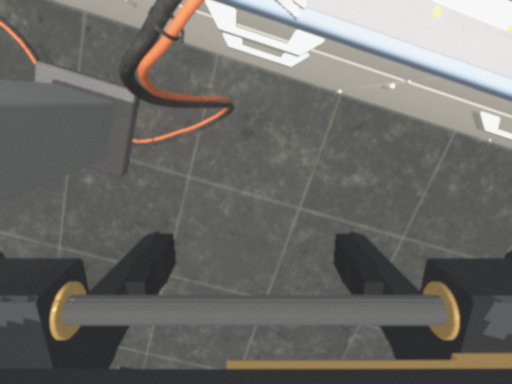

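Run:
```python
import cv2
t=cv2.imread("pics/top0.png"); s=cv2.imread("pics/scene0.png")
def crop(im,x,y,w,h,f,n):
    cv2.imwrite(n,cv2.resize(im[y:y+h,x:x+w],None,fx=f,fy=f,interpolation=cv2.INTER_CUBIC))
crop(t,290,140,110,95,7,"pics/tj.png")
crop(t,140,150,150,110,5,"pics/ts.png")
crop(s,260,110,130,100,6,"pics/sj.png")
crop(s,110,170,220,100,3.6,"pics/ss.png")
```

```text
(no output)
```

View pics/tj.png

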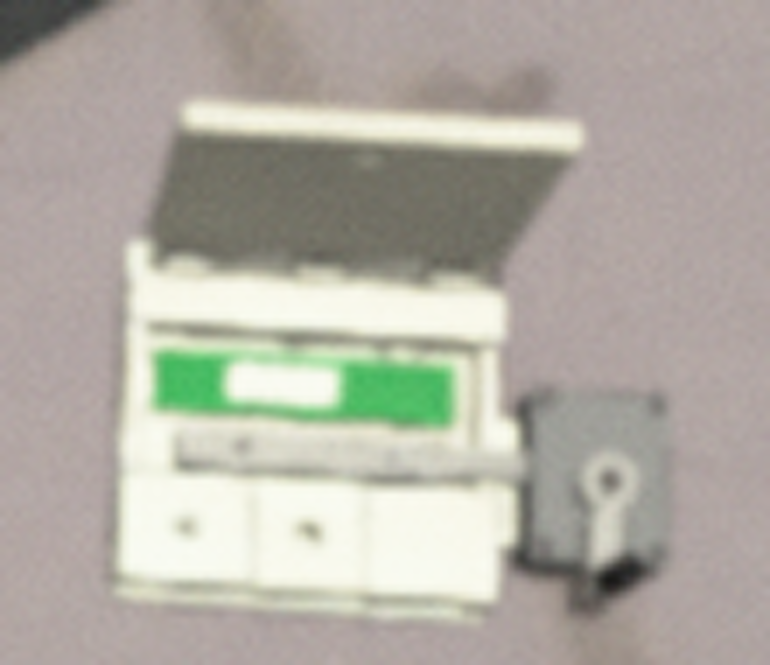

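View pics/ts.png

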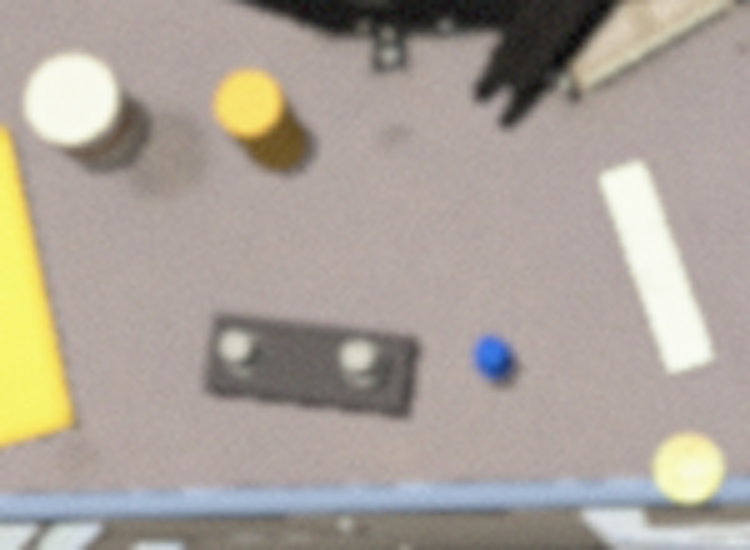

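View pics/sj.png

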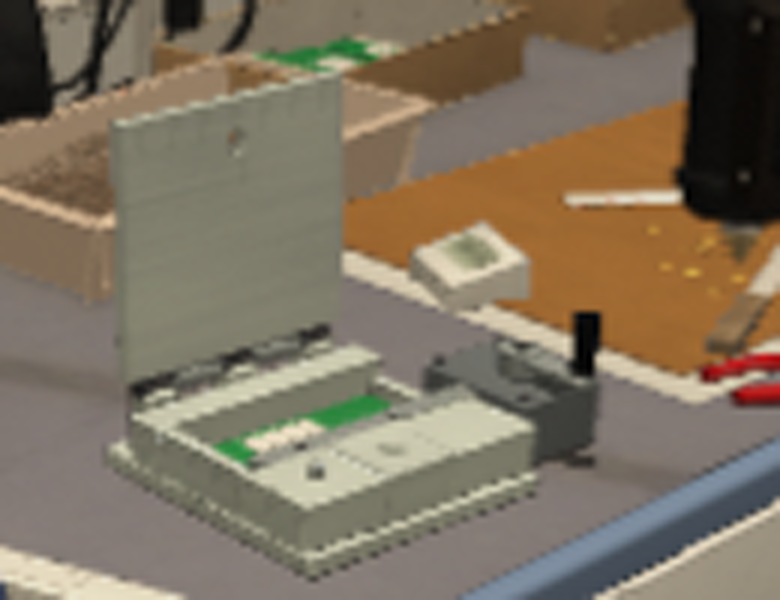

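View pics/ss.png

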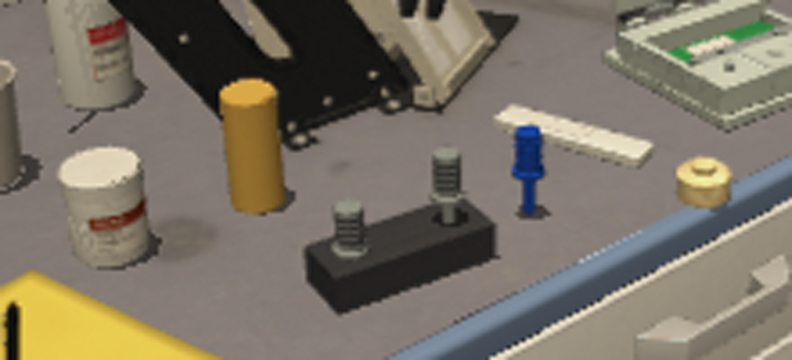

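```bash
cat > h.py <<'E'
import numpy as np, cv2
from scipy.optimize import least_squares
from workcell import readout, vision, robot
def proj(c,P):
    P=np.atleast_2d(np.array(P,float))
    r,_=cv2.Rodrigues(c['R']); return cv2.projectPoints(P,r,c['t'],c['mtx'],c['dist_coeffs'])[0][:,0]
def onplane(c,uv,z):
    p=cv2.undistortPoints(np.array([[uv]],float),c['mtx'],c['dist_coeffs'])[0,0]
    d=c['R'].T@np.array([p[0],p[1],1]); o=-c['R'].T@c['t']
    return o+d*(z-o[2])/d[2]
def T(n): return vision.get_calibration(n)
def Rz(a): return np.array([[np.cos(a),-np.sin(a),0],[np.sin(a),np.cos(a),0],[0,0,1]])
E
python3 - <<'E'
from h import *
top,sc=T('top'),T('scene')
t=lambda x,y:(290+x/7-.43,140+y/7-.43); s=lambda x,y:(260+x/6-.42,110+y/6-.42)
def lid(th,p): # p lid frame; opening raises -x edge
    c,sn=np.cos(th),np.sin(th); x,y,z=p
    return np.array([80+ c*x+ sn*z, y, 46 - sn*x + c*z])
J=[(top,t(308,530),(-50,0,40)),(top,t(186,525),(-50,55,48)),(sc,s(390,449),(-50,0,40)),(sc,s(316,468),(-50,55,48))]
L=[(top,t(182,131),(-154.5,80,-5)),(top,t(578,150),(-154.5,-80,-5)),(top,t(185,103),(-154.5,80,5)),(top,t(582,125),(-154.5,-80,5)),
 (sc,s(114,122),(-154.5,80,-5)),(sc,s(340,72),(-154.5,-80,-5)),(sc,s(237,140),(-130,0,-5))]
def f(v,full=False):
    x,y,a,th,ax,ay,ph=v; R=Rz(a); o=np.array([x,y,0]); r=[]
    for c,uv,p in J: r.append(proj(c,o+R@np.array(p))[0]-uv)
    for c,uv,p in L: r.append(proj(c,o+R@lid(th,p))[0]-uv)
    r.append(proj(top,o+R@np.array([ax,ay,52]))[0]-t(609,480))
    k=lambda z:o+R@np.array([ax+45*np.cos(ph),ay+45*np.sin(ph),z])
    r.append(proj(sc,k(91))[0]-s(587,315)); r.append(proj(sc,k(55))[0]-s(583,375))
    r=np.array(r); return r if full else r.ravel()
q=least_squares(f,[600,-200,0,1.4,-20,-130,np.pi],loss='soft_l1')
print(q.x); print(f(q.x,True).round(1))
for n,uv,z in [('long',(211.6,221.4),87),('short',(140+237/5,150+347/5),69)]:
    print(n,onplane(top,uv,z))
for n,uv,z in [('long',(110+446/3.6,170+152/3.6),86.5),('short',(110+349/3.6,170+205/3.6),68.5)]:
    print(n,onplane(sc,uv,z))
for p in [(218,318),(418,340),(410,415),(207,393)]: print('stand',onplane(top,(140+p[0]/5,150+p[1]/5),30))
print('blue',onplane(top,(140+492/5,150+355/5),70),'slug',onplane(top,(140+250/5,150+103/5),98),'jar',onplane(top,(140+72/5,150+100/5),72))
E
```

```text
[ 5.07313473e+02 -2.10799367e+02 -9.17480233e-02  1.64734617e+00
 -1.99008722e+01 -1.31635573e+02  3.10260143e+00]
[[-0.3  0.4]
 [ 0.  -0.5]
 [ 0.3 -0.1]
 [ 0.2 -1.1]
 [-0.  -0.8]
 [ 0.1 -0.2]
 [-0.4 -0. ]
 [-0.4  0.1]
 [ 1.2  0.5]
 [ 0.3  0.1]
 [-0.3  0.3]
 [-0.   0.2]
 [ 0.1 -0.2]
 [-0.3 -0.2]]
long [441.49092646 173.90516514  87.        ]
short [452.41257899 252.08839542  69.        ]
long [441.96283983 177.38548624  86.5       ]
short [453.31696257 255.22367705  68.5       ]
stand [477.82363551 272.4562996   30.        ]
stand [460.21932764 143.22228984  30.        ]
stand [411.94318802 148.50986809  30.        ]
stand [429.27308536 278.74320573  30.        ]
blue [443.25970567  92.80044542  70.        ] slug [601.65175663 240.21675885  98.        ] jar [614.10168943 359.23425317  72.        ]
```

>>> arm_command --targets '[{"jaw": 5,"travel": [3.06,3.57,-1.1],"spin": 0},{"jaw": 5,"travel": [3.06,3.57,-1.1],"spin": 0},{"jaw": 5,"travel": [3.06,3.57,-1.1],"spin": 0},{"jaw": 5,"travel": [3.06,3.57,-1.1],"spin": 0},{"jaw": 5,"travel": [3.06,3.57,-1.1],"spin": 0},{"jaw": 5,"travel": [3.06,3.57,-1.1],"spin": 0},{"jaw": 5,"travel": [3.06,3.57,-1.1],"spin": 0},{"jaw": 5,"travel": [3.06,3.57,-1.1],"spin": 0}]' --grip_force 15

```text
time_s: 0.95
eef_pos: [431.4, -335.7, 158.3]
ee_rot: [3.109, 0.453, -0.0]
contact_force: [0.8, -0.9, 0.4]
opening: 50.2
```

>>> arm_command --targets '[{"jaw": 5,"travel": [0,0,0],"spin": 0},{"jaw": 5,"travel": [0,0,0],"spin": 0},{"jaw": 5,"travel": [0,0,0],"spin": 0}]'

```text
time_s: 1.25
eef_pos: [429.6, -338.6, 158.8]
ee_rot: [3.108, 0.451, -0.001]
contact_force: [-0.5, 0.0, -0.9]
opening: 50.2
```

```bash
cat >> h.py <<'E'
def snap(n,f,crop=None,s=1):
    im=cv2.cvtColor(vision.grab_frame(n),cv2.COLOR_RGB2BGR)
    if crop: x,y,w,h=crop; im=im[y:y+h,x:x+w]
    cv2.imwrite("pics/"+f,cv2.resize(im,None,fx=s,fy=s,interpolation=cv2.INTER_CUBIC))
def st():
    s=readout.read_state(); print('t',s['time_s'],s['eef_pos'].round(1),s['ee_rot'].round(4),'F',s['contact_force'].round(1),'op',round(s['opening'],1))
    return s
E
python3 - <<'E'
from h import *
st(); c=T('wrist'); snap('wrist','w1.png')
print(c)
J=np.array([507.31,-210.8,0]);R=Rz(-.09175)
for p in [(-64.9,-130,91),(-64.9,-130,55),(-19.9,-131.6,52),(-50,0,40),(-50,55,48)]: print(p,proj(c,J+R@np.array(p)))
E
```

```text
t 1.25 [ 429.6 -338.6  158.8] [ 3.1084e+00  4.5070e-01 -1.1000e-03] F [-0.5  0.  -0.9] op 50.2
{'mtx': array([[294.47069574,   0.        , 254.18697313],
       [  0.        , 294.47069574, 192.83464256],
       [  0.        ,   0.        ,   1.        ]]), 'dist_coeffs': array([-0.00357081,  0.        ,  0.        ,  0.        ,  0.        ]), 'R': array([[ 2.84838538e-01, -9.58575420e-01, -4.14386899e-04],
       [-9.13906853e-01, -2.71695748e-01,  3.01588602e-01],
       [-2.89208008e-01, -8.55253454e-02, -9.53438065e-01]]), 't': array([-446.28192177,  285.35128436,  401.39834195])}
(-64.9, -130, 91) [[249.93024169 206.22169781]]
(-64.9, -130, 55) [[250.52515029 191.76693835]]
(-19.9, -131.6, 52) [[272.40116956 143.13152275]]
(-50, 0, 40) [[114.19106757 116.28559302]]
(-50, 55, 48) [[42.26943087 90.53555919]]
```

View pics/w1.png

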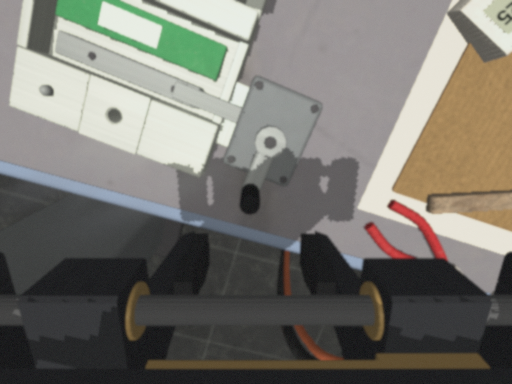

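>>> arm_command --targets '[{"jaw": 5,"travel": [0.1,0.2,-3],"spin": 0},{"jaw": 5,"travel": [0,0,-3],"spin": 0},{"jaw": 5,"travel": [0,0,-2.9],"spin": 0},{"jaw": 1.2,"travel": [0,0,0],"spin": 0},{"jaw": 1.2,"travel": [0,0,0],"spin": 0},{"jaw": 1.2,"travel": [0,0,0],"spin": 0},{"jaw": 1.2,"travel": [0,0,0],"spin": 0}]' --grip_force 15

```text
time_s: 2.0
eef_pos: [432.3, -336.3, 71.3]
ee_rot: [3.107, 0.452, 0.003]
contact_force: [0.4, -0.6, -0.1]
opening: 20.1
```

Run:
```python
from h import *
st()
J=np.array([507.31,-210.8,0]);R=Rz(-.09175)
# world circle around crank axis
c=J+R@np.array([-19.9,-131.6,0]); a0=3.1026-.09175
print('axis',c)
N=16; prev=None
for i in range(N+3):
    p=c+45*np.array([np.cos(a0+2.43*i/N),np.sin(a0+2.43*i/N),0])
    if prev is not None: print(i,((p-prev)/10).round(2)[:2])
    else: print(p)
    prev=p
```

```text
t 2.0 [ 432.3 -336.3   71.3] [3.1068e+00 4.5240e-01 3.1000e-03] F [ 0.4 -0.6 -0.1] op 20.1
axis [ 475.43633422 -340.02321552    0.        ]
[ 430.8203936 -334.1565433    0.       ]
1 [-0.04 -0.68]
2 [ 0.07 -0.68]
3 [ 0.17 -0.66]
4 [ 0.27 -0.63]
5 [ 0.36 -0.58]
6 [ 0.44 -0.52]
7 [ 0.52 -0.45]
8 [ 0.58 -0.36]
9 [ 0.63 -0.27]
10 [ 0.66 -0.17]
11 [ 0.68 -0.07]
12 [0.68 0.03]
13 [0.67 0.13]
14 [0.64 0.23]
15 [0.6  0.33]
16 [0.54 0.41]
17 [0.47 0.49]
18 [0.39 0.56]
```

>>> arm_command --targets '[{"jaw": 1.2,"travel": [0,0,0],"spin": 0},{"jaw": 1.2,"travel": [0,0,0],"spin": 0},{"jaw": 1.2,"travel": [0,0,0],"spin": 0},{"jaw": 1.2,"travel": [-0.04,-0.68,0],"spin": 4.9},{"jaw": 1.2,"travel": [0.07,-0.68,0],"spin": 4.9},{"jaw": 1.2,"travel": [0.17,-0.66,0],"spin": 4.9},{"jaw": 1.2,"travel": [0.27,-0.63,0],"spin": 4.9}]'

```text
time_s: 2.7
eef_pos: [435.7, -360.6, 70.7]
ee_rot: [-2.982, -0.982, 0.002]
contact_force: [-4.6, 5.6, 9.2]
opening: 15.5
```

Run:
```python
from h import *
st(); snap('wrist','w2.png')
```

```text
t 2.7 [ 435.7 -360.6   70.7] [-2.9818e+00 -9.8240e-01  1.9000e-03] F [-4.6  5.6  9.2] op 15.5
```

View pics/w2.png

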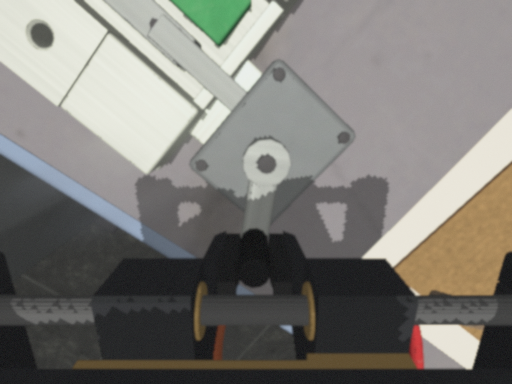

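>>> arm_command --targets '[{"jaw": 1.2,"travel": [0.36,-0.58,0],"spin": 4.9},{"jaw": 1.2,"travel": [0.44,-0.52,0],"spin": 4.9},{"jaw": 1.2,"travel": [0.52,-0.45,0],"spin": 4.9},{"jaw": 1.2,"travel": [0.58,-0.36,0],"spin": 4.9}]'

```text
time_s: 3.15
eef_pos: [453.7, -381.0, 70.7]
ee_rot: [-2.772, -1.474, 0.004]
contact_force: [-6.4, 3.8, 10.0]
opening: 15.7
```

>>> arm_command --targets '[{"jaw": 1.2,"travel": [0.63,-0.27,0],"spin": 4.9},{"jaw": 1.2,"travel": [0.66,-0.17,0],"spin": 4.9},{"jaw": 1.2,"travel": [0.68,-0.07,0],"spin": 4.9},{"jaw": 1.2,"travel": [0.68,0.03,0],"spin": 4.9}]'

```text
time_s: 3.55
eef_pos: [479.6, -387.7, 70.7]
ee_rot: [-2.483, -1.924, 0.007]
contact_force: [-7.6, -1.5, 8.1]
opening: 15.6
```

Run:
```python
from h import *
st(); snap('wrist','w3.png')
```

```text
t 3.55 [ 479.6 -387.7   70.7] [-2.483  -1.9237  0.007 ] F [-7.6 -1.5  8.1] op 15.6
```

View pics/w3.png

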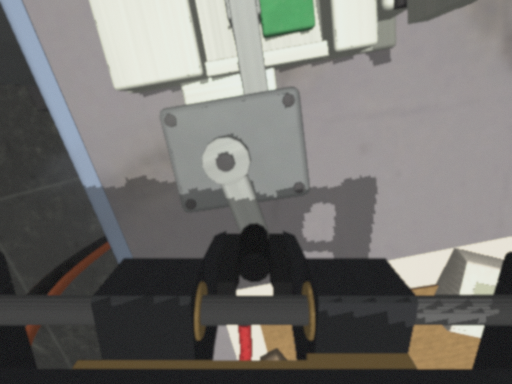

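>>> arm_command --targets '[{"jaw": 1.2,"travel": [0.67,0.13,0],"spin": 4.9},{"jaw": 1.2,"travel": [0.64,0.23,0],"spin": 4.9},{"jaw": 1.2,"travel": [0.6,0.33,0],"spin": 4.9}]'

```text
time_s: 3.9
eef_pos: [498.7, -382.1, 70.7]
ee_rot: [2.217, 2.225, -0.008]
contact_force: [-6.4, -4.8, 6.3]
opening: 15.2
```

>>> arm_command --targets '[{"jaw": 1.2,"travel": [0.54,0.41,0],"spin": 2},{"jaw": 1.2,"travel": [0,0,0],"spin": 0}]'

```text
time_s: 4.1
eef_pos: [505.4, -377.0, 70.7]
ee_rot: [2.179, 2.261, -0.005]
contact_force: [-2.8, -2.8, 5.3]
opening: 15.7
```

Run:
```python
from h import *
s=st(); p=s['eef_pos'][:2]-np.array([475.4,-340]); print(np.hypot(*p), (np.arctan2(p[1],p[0])-(3.1026-.09175))%(2*np.pi)); snap('wrist','w4.png')
```

```text
t 4.1 [ 505.4 -377.    70.7] [ 2.1788  2.261  -0.0051] F [-2.8 -2.8  5.3] op 15.7
47.641288122718365 2.3832880378244883
```

View pics/w4.png

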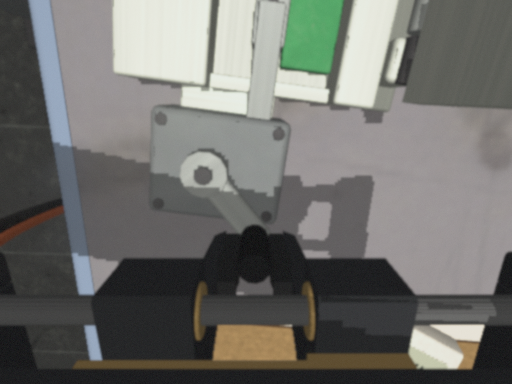

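>>> arm_command --targets '[{"jaw": 1.2,"travel": [0.25,0.24,0],"spin": 0},{"jaw": 1.2,"travel": [0.22,0.25,0],"spin": 0},{"jaw": 1.2,"travel": [0,0,0],"spin": 0}]' --grip_force 25

```text
time_s: 4.45
eef_pos: [508.8, -373.3, 70.6]
ee_rot: [2.181, 2.259, -0.009]
contact_force: [-5.9, -4.9, 6.7]
opening: 15.3
```

>>> arm_command --targets '[{"jaw": 1.2,"travel": [0.2,0.26,0],"spin": 0},{"jaw": 1.2,"travel": [0.2,0.26,0],"spin": 0},{"jaw": 1.2,"travel": [0,0,0],"spin": 0}]'

```text
time_s: 4.75
eef_pos: [510.1, -371.5, 70.6]
ee_rot: [2.185, 2.256, -0.017]
contact_force: [-11.7, -11.4, 9.5]
opening: 15.0
```

Run:
```python
from h import *
s=st(); p=s['eef_pos'][:2]-np.array([475.4,-340]); print(np.hypot(*p), (np.arctan2(p[1],p[0])-(3.1026-.09175))%(2*np.pi)); snap('wrist','w5.png')
snap('top','t5.png',(290,140,110,95),7)
```

```text
t 4.75 [ 510.1 -371.5   70.6] [ 2.1846  2.2564 -0.017 ] F [-11.7 -11.4   9.5] op 15.0
46.91645498227154 2.5348785108504797
```

View pics/w5.png

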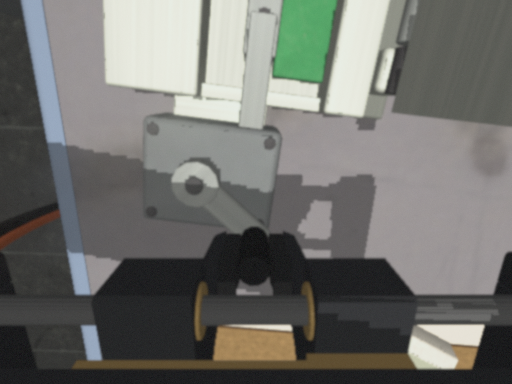

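View pics/t5.png

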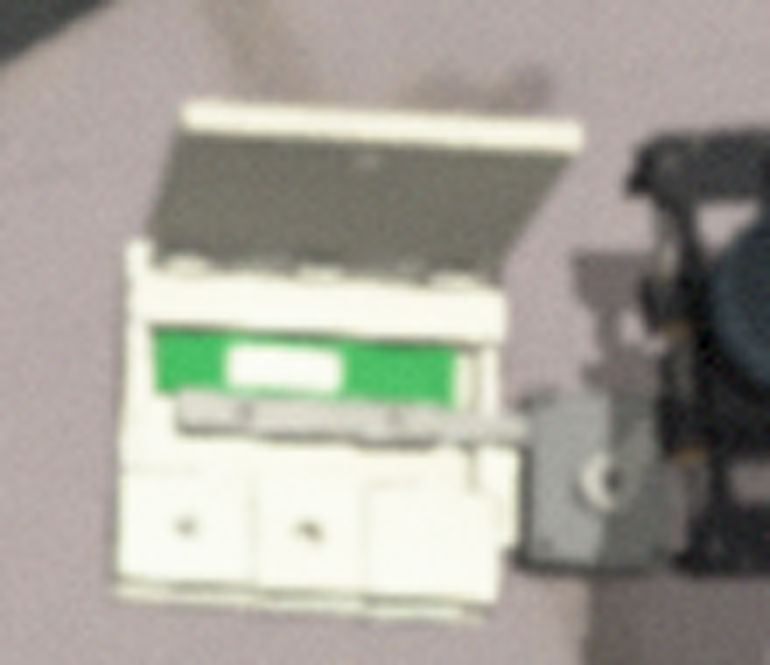

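>>> arm_command --targets '[{"jaw": 1.2,"travel": [0.15,0.2,0],"spin": 0},{"jaw": 1.2,"travel": [0,0,0],"spin": 0},{"jaw": 1.2,"travel": [0,0,0],"spin": 0},{"jaw": 1.2,"travel": [0,0,0],"spin": 0}]'

```text
time_s: 5.25
eef_pos: [510.5, -370.9, 70.6]
ee_rot: [2.186, 2.255, -0.02]
contact_force: [-13.6, -13.6, 9.3]
opening: 15.3
```

Run:
```python
from h import *
s=st(); print(s['joint_positions'].round(3))
p=s['eef_pos'][:2]-np.array([475.4,-340]); print(np.hypot(*p), (np.arctan2(p[1],p[0])-(3.1026-.09175))%(2*np.pi))
top=T('top')
for uv in [(310,110),(305,60),(245,168),(348,65),(355,120)]:
    print(uv,[onplane(top,uv,z).round(0)[:2] for z in (0,100,200,300,400)])
sc=T('scene')
for uv in [(248,100),(232,190),(265,130),(250,40)]:
    print(uv,[onplane(sc,uv,z).round(0)[:2] for z in (0,100,200,300,400)])
snap('top','t6.png',(220,20,160,130),5); snap('scene','s6.png',(150,0,260,200),3)
```

```text
t 5.25 [ 510.5 -370.9   70.6] [ 2.1864  2.255  -0.0198] F [-13.6 -13.6   9.3] op 15.3
[ 0.827  0.764 -0.397  1.675  0.406  0.788  0.269]
46.769648527443444 2.550024638179767
(310, 110) [array([ 834., -153.]), array([ 790., -142.]), array([ 746., -130.]), array([ 702., -118.]), array([ 658., -106.])]
(305, 60) [array([1022., -144.]), array([ 964., -133.]), array([ 905., -122.]), array([ 847., -111.]), array([ 789., -100.])]
(245, 168) [array([633.,  74.]), array([605.,  68.]), array([576.,  63.]), array([547.,  57.]), array([518.,  52.])]
(348, 65) [array([ 997., -293.]), array([ 941., -271.]), array([ 884., -248.]), array([ 828., -226.]), array([ 772., -204.])]
(355, 120) [array([ 792., -305.]), array([ 752., -281.]), array([ 711., -258.]), array([ 670., -235.]), array([ 629., -211.])]
(248, 100) [array([1609., -853.]), array([1293., -588.]), array([ 977., -324.]), array([661., -59.]), array([345., 205.])]
(232, 190) [array([689.,  -7.]), array([526., 117.]), array([363., 241.]), array([200., 365.]), array([ 37., 489.])]
(265, 130) [array([1100., -530.]), array([ 868., -319.]), array([ 637., -108.]), array([406., 103.]), array([174., 313.])]
(250, 40) [array([ 4120., -3005.]), array([ 3387., -2383.]), array([ 2654., -1761.]), array([ 1921., -1139.]), array([1188., -517.])]
```

View pics/t6.png

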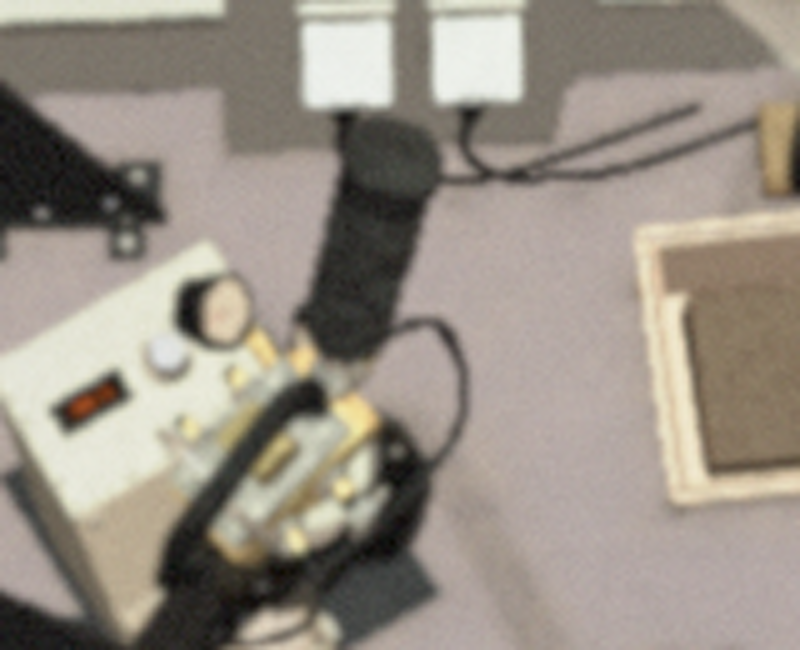

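View pics/s6.png

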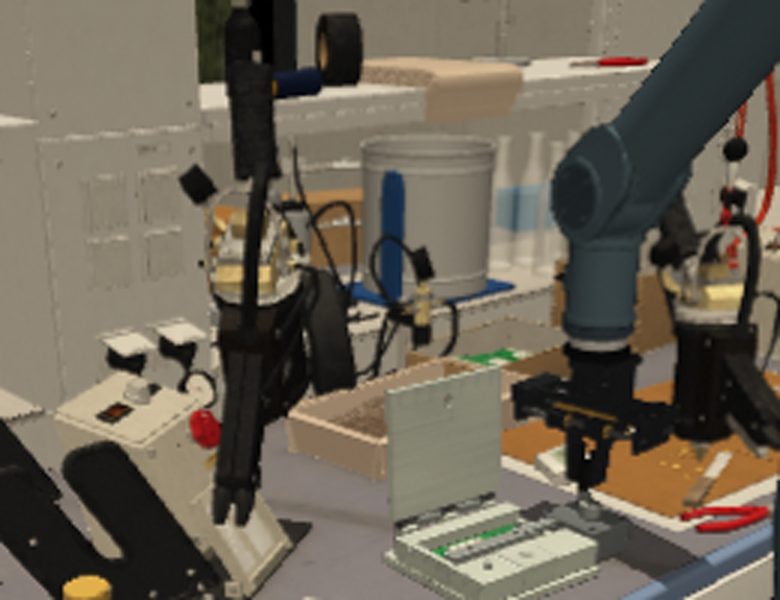

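>>> arm_command --targets '[{"jaw": 4.5,"travel": [0,0,0],"spin": 0},{"jaw": 4.5,"travel": [0,0,0],"spin": 0},{"jaw": 4.5,"travel": [0,0,0],"spin": 0},{"jaw": 4.5,"travel": [0,0,2],"spin": 0},{"jaw": 4.5,"travel": [0,0,4],"spin": 0},{"jaw": 4.5,"travel": [0,0,4.5],"spin": 0},{"jaw": 4.5,"travel": [0,0,4.5],"spin": 0},{"jaw": 4.5,"travel": [0,0,4],"spin": 0}]'

```text
time_s: 6.15
eef_pos: [517.5, -361.6, 262.4]
ee_rot: [2.177, 2.262, 0.002]
contact_force: [-0.1, -0.2, -0.9]
opening: 45.2
```

Run:
```python
from h import *
s=st()
c=T('wrist');snap('wrist','w7.png')
J=np.array([507.31,-210.8,0]);R=Rz(-.09175)
for a in (2.25,2.35,2.43,2.5): 
    b=3.1026+a; print(a,[proj(c,J+R@np.array([-19.9+45*np.cos(b),-131.6+45*np.sin(b),z]))[0].round(1) for z in (91,55)])
```

```text
t 6.15 [ 517.5 -361.6  262.4] [2.1773 2.2623 0.0025] F [-0.1 -0.2 -0.9] op 45.2
2.25 [array([236.7, 190.5]), array([238.3, 181.8])]
2.35 [array([240.2, 188.4]), array([241.4, 179.9])]
2.43 [array([242.7, 186.5]), array([243.8, 178.1])]
2.5 [array([244.9, 184.6]), array([245.7, 176.5])]
```

View pics/w7.png

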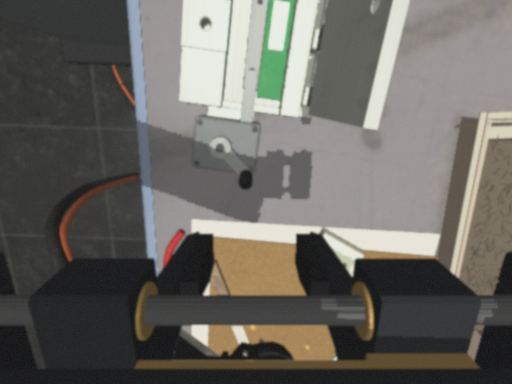

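>>> arm_command --targets '[{"jaw": 0,"travel": [2.0,1.6,0],"spin": 8},{"jaw": 0,"travel": [2.0,1.6,0],"spin": 8},{"jaw": 0,"travel": [2.0,1.6,0],"spin": 8},{"jaw": 0,"travel": [2.0,1.6,0],"spin": 8},{"jaw": 0,"travel": [2.0,1.6,0],"spin": 8},{"jaw": 0,"travel": [1.3,0.9,0],"spin": 8},{"jaw": 0,"travel": [0,0,0],"spin": 8},{"jaw": 0,"travel": [0,0,0],"spin": 8}]'

```text
time_s: 7.0
eef_pos: [630.5, -271.6, 259.5]
ee_rot: [0.638, 3.075, 0.002]
contact_force: [-0.5, 0.4, -0.4]
opening: 0.6
```

>>> arm_command --targets '[{"jaw": 0,"travel": [0,0,0],"spin": 8},{"jaw": 0,"travel": [0,0,0],"spin": 8},{"jaw": 0,"travel": [0,0,0],"spin": 3},{"jaw": 0,"travel": [0,0,0],"spin": 0}]'

```text
time_s: 7.4
eef_pos: [629.8, -272.7, 259.5]
ee_rot: [0.132, 3.138, 0.002]
contact_force: [0.9, -0.2, 0.6]
opening: 0.5
```

Run:
```python
from h import *
s=st(); print(s['joint_positions'].round(2))
snap('wrist','w8.png'); snap('scene','s8.png',(150,0,260,200),3)
```

```text
t 7.4 [ 629.8 -272.7  259.5] [1.3210e-01 3.1382e+00 1.9000e-03] F [ 0.9 -0.2  0.6] op 0.5
[ 0.82  0.72 -0.8   1.38  0.52  1.25  1.48]
```

View pics/w8.png

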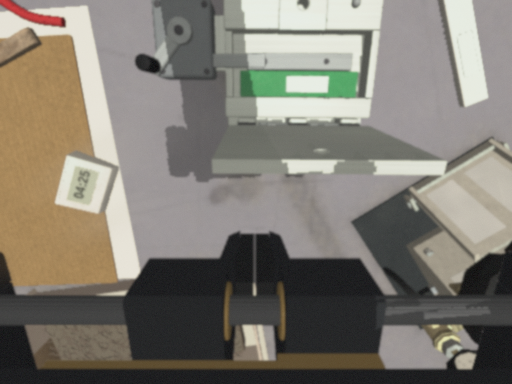

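View pics/s8.png

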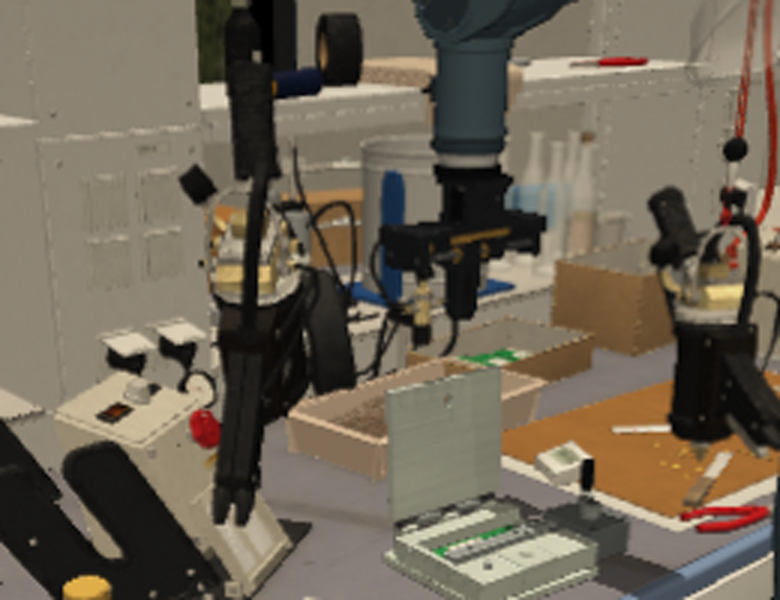

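>>> arm_command --targets '[{"jaw": 0,"travel": [0,0,-3],"spin": 0},{"jaw": 0,"travel": [0,0,-3],"spin": 0},{"jaw": 0,"travel": [0,0,-3.4],"spin": 0},{"jaw": 0,"travel": [0,0,0],"spin": 0}]'

```text
time_s: 7.9
eef_pos: [626.6, -272.8, 161.1]
ee_rot: [-0.134, -3.131, -0.003]
contact_force: [-0.7, 0.5, -1.1]
opening: 0.1
```

Run:
```python
from h import *
s=st()
J=np.array([507.31,-210.8,0]);R=Rz(-.09175); cur=s['eef_pos']
print('jig',R.T@(cur-J))
r=110
for th in list(np.arange(1.64,0.0,-.1))+[.05,.02]:
    x=80-r*np.cos(th)+5*np.sin(th)+10-2; z=46+r*np.sin(th)+5*np.cos(th)+8
    p=J+R@np.array([x,-50,z]); print(round(th,2),p.round(1),((p-cur)/10).round(2)); cur=p
```

```text
t 7.9 [ 626.6 -272.8  161.1] [-0.1344 -3.1312 -0.0032] F [-0.7  0.5 -1.1] op 0.1
jig [124.45266275 -50.84620317 161.05939443]
1.64 [ 602.9 -269.8  163.4] [-2.37  0.3   0.23]
1.54 [ 592.  -268.8  164.1] [-1.09  0.1   0.07]
1.44 [ 581.  -267.8  163.7] [-1.1   0.1  -0.04]
1.34 [ 570.1 -266.8  162.2] [-1.09  0.1  -0.15]
1.24 [ 559.5 -265.8  159.7] [-1.07  0.1  -0.26]
1.14 [ 549.1 -264.9  156. ] [-1.03  0.1  -0.36]
1.04 [ 539.2 -263.9  151.4] [-0.99  0.09 -0.46]
0.94 [ 529.8 -263.1  145.8] [-0.94  0.09 -0.56]
0.84 [ 521.  -262.3  139.2] [-0.88  0.08 -0.65]
0.74 [ 512.8 -261.5  131.9] [-0.81  0.07 -0.74]
0.64 [ 505.5 -260.8  123.7] [-0.74  0.07 -0.82]
0.54 [ 499.  -260.2  114.8] [-0.65  0.06 -0.89]
0.44 [ 493.4 -259.7  105.4] [-0.56  0.05 -0.95]
0.34 [ 488.8 -259.3   95.4] [-0.46  0.04 -1.  ]
0.24 [ 485.1 -259.    85. ] [-0.36  0.03 -1.04]
0.14 [ 482.6 -258.7   74.3] [-0.26  0.02 -1.07]
0.04 [ 481.1 -258.6   63.4] [-0.15  0.01 -1.09]
0.05 [ 481.2 -258.6   64.5] [ 0.01 -0.    0.11]
0.02 [ 480.9 -258.6   61.2] [-0.03  0.   -0.33]
```

>>> arm_command --targets '[{"jaw": 0,"travel": [-1.2,0.15,0.3],"spin": 0},{"jaw": 0,"travel": [-1.2,0.15,0.2],"spin": 0},{"jaw": 0,"travel": [-1.1,0.1,0],"spin": 0},{"jaw": 0,"travel": [-1.1,0.1,0],"spin": 0},{"jaw": 0,"travel": [-1.1,0.1,-0.15],"spin": 0},{"jaw": 0,"travel": [-1.07,0.1,-0.26],"spin": 0}]'

```text
time_s: 8.5
eef_pos: [562.1, -266.5, 168.1]
ee_rot: [0.134, 3.136, -0.001]
contact_force: [0.4, -0.3, 1.2]
opening: 0.4
```

Run:
```python
from h import *
s=st(); snap('scene','s9.png',(150,0,260,200),3)
```

```text
t 8.5 [ 562.1 -266.5  168.1] [ 1.3450e-01  3.1365e+00 -1.1000e-03] F [ 0.4 -0.3  1.2] op 0.4
```

View pics/s9.png

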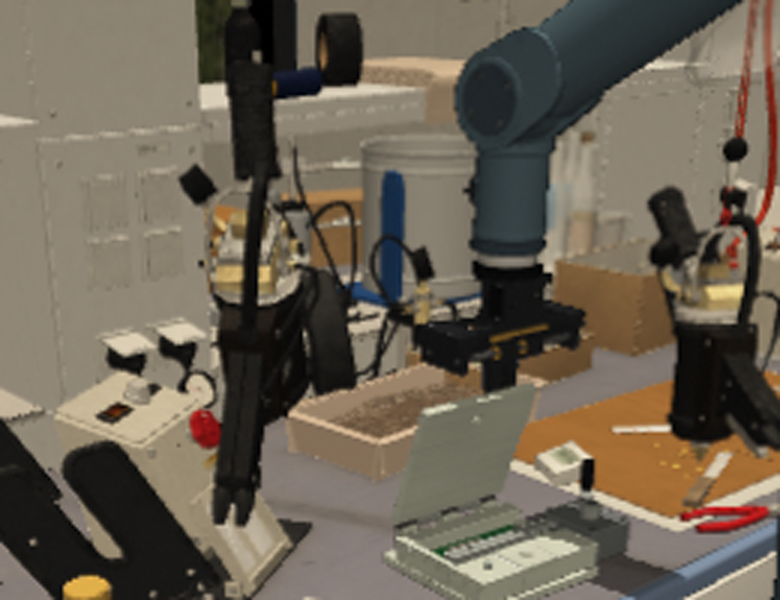

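>>> arm_command --targets '[{"jaw": 0,"travel": [-1.05,0.1,-0.5],"spin": 0},{"jaw": 0,"travel": [-1.0,0.09,-0.6],"spin": 0},{"jaw": 0,"travel": [-0.95,0.09,-0.7],"spin": 0},{"jaw": 0,"travel": [-0.9,0.08,-0.8],"spin": 0},{"jaw": 0,"travel": [-0.85,0.07,-0.85],"spin": 0},{"jaw": 0,"travel": [-0.8,0.07,-0.9],"spin": 0},{"jaw": 0,"travel": [-0.65,0.06,-0.9],"spin": 0}]'

```text
time_s: 9.25
eef_pos: [498.8, -260.9, 113.2]
ee_rot: [-0.134, -3.138, -0.0]
contact_force: [1.3, -0.8, -0.3]
opening: 0.3
```

>>> arm_command --targets '[{"jaw": 0,"travel": [-0.56,0.05,-0.95],"spin": 0},{"jaw": 0,"travel": [-0.46,0.04,-1],"spin": 0},{"jaw": 0,"travel": [-0.36,0.03,-1.04],"spin": 0},{"jaw": 0,"travel": [-0.26,0.02,-1.07],"spin": 0}]'

```text
time_s: 9.65
eef_pos: [483.1, -259.6, 72.6]
ee_rot: [0.134, 3.139, 0.0]
contact_force: [-0.2, -0.4, 0.1]
opening: 0.6
```

Run:
```python
from h import *
s=st(); J=np.array([507.31,-210.8,0]);R=Rz(-.09175); print(R.T@(s['eef_pos']-J))
snap('scene','s10.png',(150,0,260,200),3)
```

```text
t 9.65 [ 483.1 -259.6   72.6] [1.3410e-01 3.1387e+00 1.0000e-04] F [-0.2 -0.4  0.1] op 0.6
[-19.65008979 -50.77974405  72.59852777]
```

View pics/s10.png

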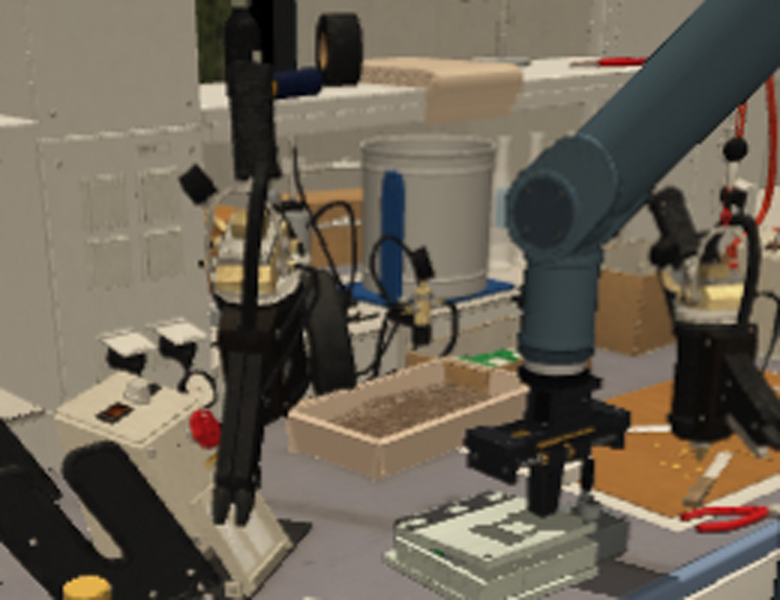

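>>> arm_command --targets '[{"jaw": 0,"travel": [-0.1,0,-0.6],"spin": 0},{"jaw": 0,"travel": [0,0,-0.3],"spin": 0},{"jaw": 0,"travel": [0,0,0],"spin": 0}]'

```text
time_s: 10.0
eef_pos: [482.5, -259.5, 64.3]
ee_rot: [0.134, 3.139, 0.0]
contact_force: [-0.2, -0.1, -0.4]
opening: 0.4
```

>>> arm_command --targets '[{"jaw": 0,"travel": [0,0,-0.2],"spin": 0},{"jaw": 0,"travel": [0,0,0],"spin": 0}]'

```text
time_s: 10.2
eef_pos: [482.7, -259.6, 62.7]
ee_rot: [0.134, 3.138, -0.0]
contact_force: [0.4, -0.1, 0.5]
opening: 0.4
```

>>> arm_command --targets '[{"jaw": 0,"travel": [0,0,-0.2],"spin": 0},{"jaw": 0,"travel": [0,0,0],"spin": 0},{"jaw": 0,"travel": [0,0,0],"spin": 0}]'

```text
time_s: 10.5
eef_pos: [482.6, -259.6, 60.7]
ee_rot: [0.134, 3.138, -0.0]
contact_force: [0.8, 0.4, 3.1]
opening: 0.6
```

Run:
```python
from h import *
s=st(); snap('scene','s11.png',(270,130,120,90),6.5)
```

```text
t 10.5 [ 482.6 -259.6   60.7] [ 1.3400e-01  3.1382e+00 -2.0000e-04] F [0.8 0.4 3.1] op 0.6
```

View pics/s11.png

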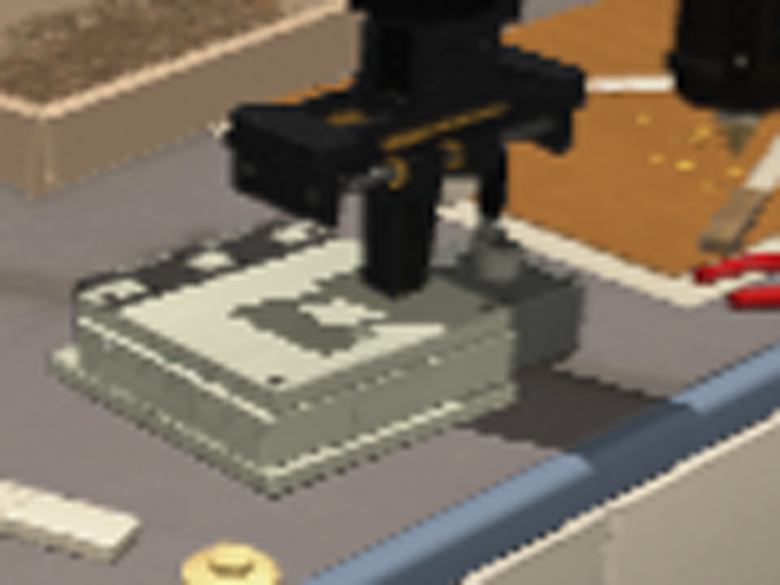

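>>> arm_command --targets '[{"jaw": 0,"travel": [0,0,0],"spin": 0},{"jaw": 0,"travel": [0,0,2],"spin": 0},{"jaw": 2,"travel": [0,0,4],"spin": 0},{"jaw": 4,"travel": [0,2,4],"spin": -7.7},{"jaw": 5,"travel": [-0.3,4,2],"spin": -7.7},{"jaw": 5,"travel": [-0.3,4.3,1],"spin": -7.7},{"jaw": 5,"travel": [-0.4,4.3,0],"spin": -7.7},{"jaw": 5,"travel": [-0.4,4.3,0],"spin": -7.7}]'

```text
time_s: 11.35
eef_pos: [468.0, -69.3, 190.8]
ee_rot: [1.17, 2.914, -0.0]
contact_force: [0.6, 0.7, -0.2]
opening: 45.6
```

Run:
```python
from h import *
s=st(); print(s['joint_positions'].round(2)); snap('scene','s12.png',(270,130,120,90),6.5); snap('wrist','w12.png')
```

```text
t 11.35 [468.  -69.3 190.8] [ 1.1703e+00  2.9145e+00 -1.0000e-04] F [ 0.6  0.7 -0.2] op 45.6
[ 0.67  0.42 -0.75  2.01  0.37  0.85  0.52]
```

View pics/s12.png

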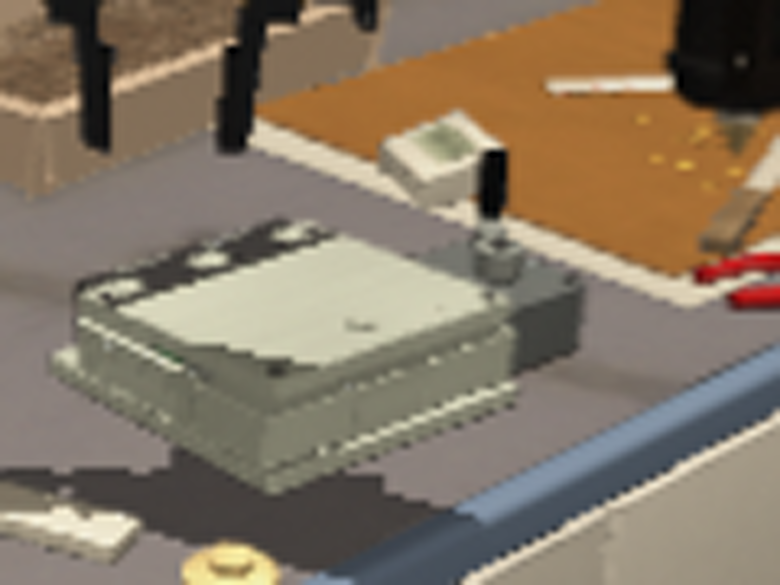

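View pics/w12.png

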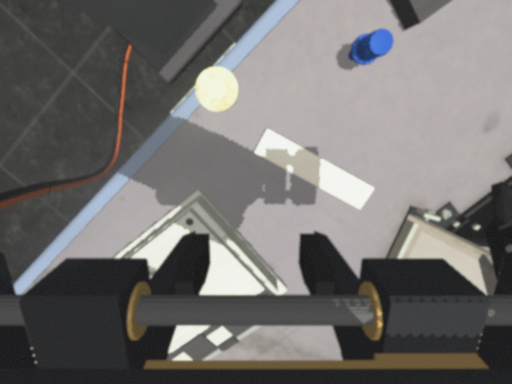

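>>> arm_command --targets '[{"jaw": 5,"travel": [-0.4,3.5,0],"spin": -7.7},{"jaw": 5,"travel": [-0.4,3.5,0],"spin": -7.7},{"jaw": 5,"travel": [-0.4,3.5,0],"spin": -7.7},{"jaw": 5,"travel": [-0.4,3.5,0],"spin": -7.7},{"jaw": 5,"travel": [-0.4,3.5,-1],"spin": -7.7},{"jaw": 5,"travel": [-0.3,3.5,-1],"spin": -7.7},{"jaw": 5,"travel": [-0.3,3.5,-1],"spin": -7.7},{"jaw": 5,"travel": [0,0,0],"spin": 0}]'

```text
time_s: 12.25
eef_pos: [440.8, 179.4, 159.8]
ee_rot: [-2.352, -2.079, -0.001]
contact_force: [-0.1, -1.4, -0.4]
opening: 50.1
```

Run:
```python
from h import *
s=st(); c=T('wrist'); snap('wrist','w13.png'); st()
print(proj(c,[[441.7,175.5,86.5],[453,253.6,68.5],[441.7,175.5,53]]))
```

```text
t 12.25 [440.8 179.4 159.8] [-2.3517e+00 -2.0792e+00 -1.0000e-03] F [-0.1 -1.4 -0.4] op 50.1
t 12.3 [441.5 176.4 159.9] [-2.3512e+00 -2.0820e+00  1.2000e-03] F [-0.1 -0.7 -0.6] op 50.0
[[256.79522549 212.55569585]
 [259.19216326 104.9773774 ]
 [256.52493061 198.70574915]]
```

View pics/w13.png

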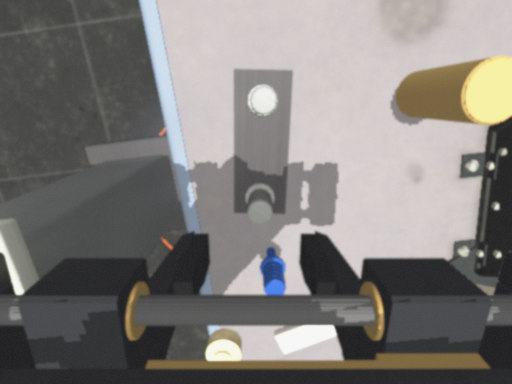

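Run:
```python
from h import *
s=st(); c=T('wrist'); snap('wrist','w14.png',(210,60,100,180),4); st()
print(proj(c,[[441.7,175.5,86.5],[453,253.6,68.5],[441.7,175.5,53]]))
```

```text
t 12.3 [441.5 176.4 159.9] [-2.3512e+00 -2.0820e+00  1.2000e-03] F [-0.1 -0.7 -0.6] op 50.0
t 12.35 [442.1 174.5 160.1] [-2.3540e+00 -2.0803e+00  1.8000e-03] F [-0.5 -0.5 -0.4] op 49.6
[[255.45132261 208.78515873]
 [257.97675292 100.69443295]
 [255.33874733 195.29017871]]
```

View pics/w14.png

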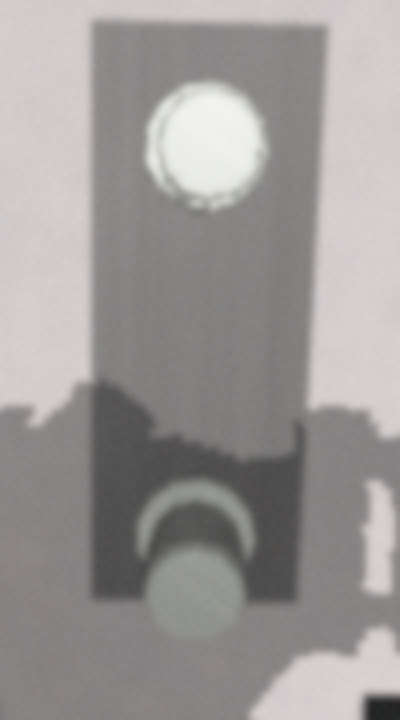

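Run:
```python
from h import *
s=st(); c=T('wrist')
print(onplane(c,(258.6,207.1),86.5),onplane(c,(261.4,96.1),68.5), onplane(c,(195/4+210,545/4+60-0.5),53.5))
```

```text
t 12.35 [442.1 174.5 160.1] [-2.3540e+00 -2.0803e+00  1.8000e-03] F [-0.5 -0.5 -0.4] op 49.6
[444.81654045 174.46862266  86.5       ] [456.63140076 254.43021443  68.5       ] [445.19348632 172.75222146  53.5       ]
```

>>> arm_command --targets '[{"jaw": 5,"travel": [0.15,0.05,-3.2],"spin": 0},{"jaw": 5,"travel": [0,0,-3.2],"spin": 0},{"jaw": 5,"travel": [0,0,-2.6],"spin": 0},{"jaw": 5,"travel": [0,0,0],"spin": 0},{"jaw": 5,"travel": [0,0,0],"spin": 0}]'

```text
time_s: 12.85
eef_pos: [444.3, 173.6, 70.9]
ee_rot: [2.359, 2.074, -0.001]
contact_force: [0.1, 0.7, -0.0]
opening: 50.1
```

>>> arm_command --targets '[{"jaw": 5,"travel": [0,0,-0.35],"spin": 0},{"jaw": 5,"travel": [0,0,0],"spin": 0}]'

```text
time_s: 13.05
eef_pos: [444.7, 174.7, 67.9]
ee_rot: [2.358, 2.075, 0.003]
contact_force: [-0.0, 0.6, 1.0]
opening: 49.9
```

Run:
```python
from h import *
s=st(); snap('scene','s15.png',(190,170,110,90),7)
st()
```

```text
t 13.05 [444.7 174.7  67.9] [2.358  2.0746 0.0025] F [-0.   0.6  1. ] op 49.9
t 13.1 [444.5 174.8  67.9] [2.3579e+00 2.0749e+00 2.2000e-03] F [-0.4  0.3 -1.3] op 49.7
```

View pics/s15.png

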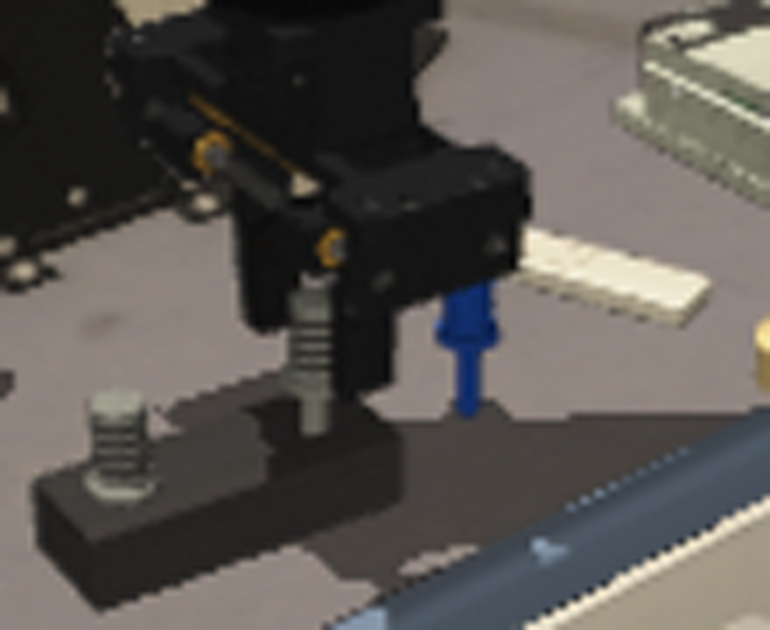

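>>> arm_command --targets '[{"jaw": 3,"travel": [0,0,-0.2],"spin": 0},{"jaw": 1.5,"travel": [0,0,0],"spin": 0},{"jaw": 1.5,"travel": [0,0,0],"spin": 0},{"jaw": 1.5,"travel": [0,0,0],"spin": 0},{"jaw": 1.5,"travel": [0,0,0],"spin": 0},{"jaw": 1.5,"travel": [0,0,0],"spin": 0},{"jaw": 1.5,"travel": [0,0,0],"spin": 0}]' --grip_force 30

```text
time_s: 13.8
eef_pos: [444.0, 175.0, 65.1]
ee_rot: [2.358, 2.076, 0.0]
contact_force: [0.2, 0.2, 0.3]
opening: 19.2
```

Run:
```python
from h import *
st()
```

```text
t 13.8 [444.  175.   65.1] [2.3582e+00 2.0756e+00 4.0000e-04] F [0.2 0.2 0.3] op 19.2
```

>>> arm_command --targets '[{"jaw": 1.5,"travel": [0,0,1],"spin": 0},{"jaw": 1.5,"travel": [0,0,2],"spin": 0},{"jaw": 1.5,"travel": [0,0,3],"spin": 0},{"jaw": 1.5,"travel": [0,0,3],"spin": 0},{"jaw": 1.5,"travel": [0.1,-2.5,2],"spin": 0},{"jaw": 1.5,"travel": [0.15,-4,0],"spin": 0},{"jaw": 1.5,"travel": [0.15,-4,0],"spin": 0},{"jaw": 1.5,"travel": [0.15,-4,0],"spin": 0}]' --grip_force 40

```text
time_s: 14.6
eef_pos: [448.8, 28.5, 175.7]
ee_rot: [2.357, 2.076, -0.0]
contact_force: [0.8, 0.1, -1.0]
opening: 18.8
```

>>> arm_command --targets '[{"jaw": 1.5,"travel": [0.15,-4,0],"spin": 0},{"jaw": 1.5,"travel": [0.15,-4,0],"spin": 0},{"jaw": 1.5,"travel": [0.15,-4,0],"spin": 0},{"jaw": 1.5,"travel": [0.15,-4,0],"spin": 0},{"jaw": 1.5,"travel": [0.15,-4,0],"spin": 0},{"jaw": 1.5,"travel": [0.15,-2.5,0],"spin": 0},{"jaw": 1.5,"travel": [0,-1.1,-2],"spin": 0},{"jaw": 1.5,"travel": [0,0,0],"spin": 0}]'

```text
time_s: 15.4
eef_pos: [456.2, -207.4, 153.7]
ee_rot: [-2.359, -2.07, 0.003]
contact_force: [0.2, 0.3, -1.7]
opening: 18.7
```

>>> arm_command --targets '[{"jaw": 1.5,"travel": [0,0,0],"spin": 0},{"jaw": 1.5,"travel": [0,0,0],"spin": 0}]'

```text
time_s: 15.6
eef_pos: [458.7, -204.8, 155.8]
ee_rot: [2.356, 2.078, 0.001]
contact_force: [-0.2, -0.3, -0.8]
opening: 18.8
```

Run:
```python
from h import *
s=st(); c=T('wrist'); snap('wrist','w16.png'); snap('scene','s16.png',(260,90,130,110),6)
J=np.array([507.31,-210.8,0]);R=Rz(-.09175)
print('hole lid top',J+R@np.array([80-130+.25+.3,0,46+6.5+5]), proj(c,J+R@np.array([80-130+.4,0,57.5])), proj(c,J+R@np.array([-50,0,40])))
```

```text
t 15.6 [ 458.7 -204.8  155.8] [2.3563e+00 2.0778e+00 9.0000e-04] F [-0.2 -0.3 -0.8] op 18.8
hole lid top [ 458.06799063 -206.26932533   57.5       ] [[254.13777796 199.28113714]] [[253.68753991 193.07784949]]
```

View pics/w16.png

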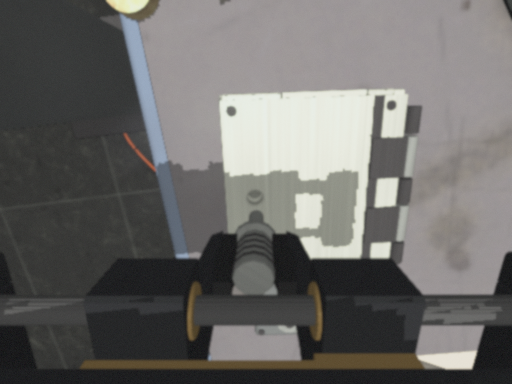

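View pics/s16.png

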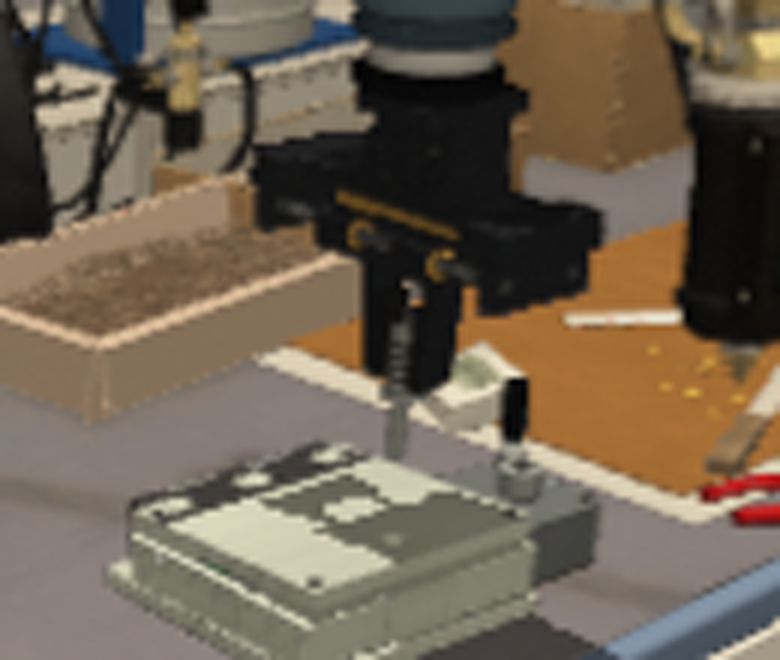

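Run:
```python
from h import *
s=st(); c=T('wrist'); snap('wrist','w17.png',(210,170,100,110),7)
p=s['eef_pos']; print(proj(c,[p[0],p[1],p[2]-52.6]),proj(c,[p[0],p[1],p[2]-30]), proj(c,[p[0],p[1],p[2]-5]))
```

```text
t 15.7 [ 458.8 -205.   155.8] [2.3559e+00 2.0774e+00 8.0000e-04] F [ 0.2 -0.4 -1.6] op 18.3
[[254.91616803 218.10364213]] [[255.03642142 231.95770892]] [[255.20722033 251.63658595]]
```

View pics/w17.png

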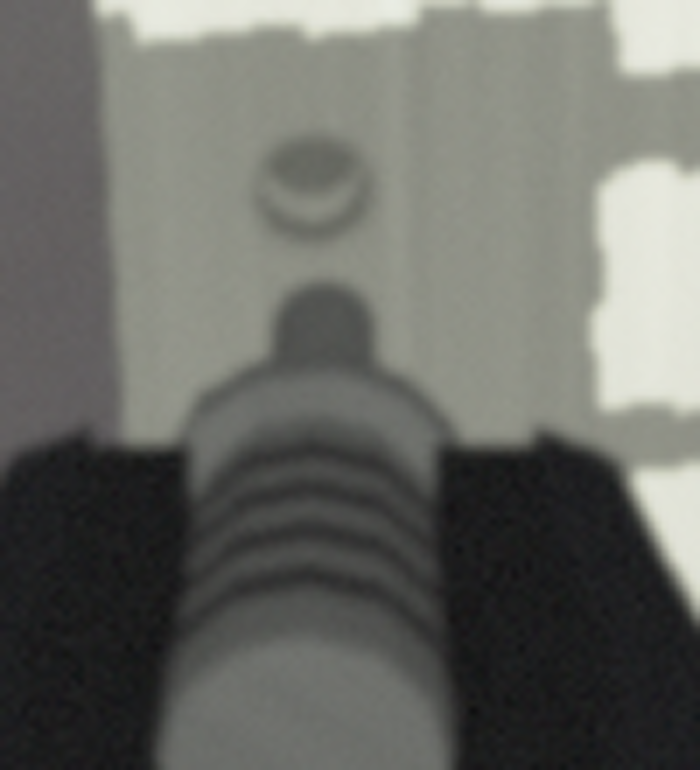

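Run:
```python
from h import *
s=st(); c=T('wrist'); p=s['eef_pos']
h=onplane(c,(255.0,196.7),57.5); h2=onplane(c,(255.0,196.7),55)
# tip: far visible edge of stem bottom circle
best=None
t=np.linspace(0,2*np.pi,100)
def edge(x,y,r=4.5,z=p[2]-52.6): 
    q=proj(c,np.c_[x+r*np.cos(t),y+r*np.sin(t),np.full(100,z)]); return q[:,1].min(), 
def stem(x,y,z=p[2]-40):
    q=proj(c,np.c_[x+5*np.cos(t),y+5*np.sin(t),np.full(100,z)]); return q[:,0].min(),q[:,0].max(),q[:,1].min()
print(h,h2,p, edge(*p[:2]),edge(p[0],p[1],5),stem(*p[:2]))
print('stem obs',275/7+210,372/7+210,'edge',283/7+170)
```

```text
t 15.75 [ 458.8 -205.3  155.7] [2.3561e+00 2.0770e+00 7.0000e-04] F [ 0.2  0.2 -1.6] op 19.1
[ 459.04162938 -204.60424495   57.5       ] [ 458.94840669 -205.42259991   55.        ] [ 458.78173277 -205.28311789  155.71307917] (np.float64(212.12165267031995),) (np.float64(211.4461700094086),) (np.float64(247.4255511283243), np.float64(262.6742390232639), np.float64(218.43163906216446))
stem obs 249.28571428571428 263.14285714285717 edge 210.42857142857144
```

>>> arm_command --targets '[{"jaw": 1.5,"travel": [-0.05,-0.05,-2],"spin": 0},{"jaw": 1.5,"travel": [0,0,-2],"spin": 0},{"jaw": 1.5,"travel": [0,0,0],"spin": 0},{"jaw": 1.5,"travel": [0,0,0],"spin": 0}]'

```text
time_s: 16.15
eef_pos: [458.0, -206.2, 115.5]
ee_rot: [-2.357, -2.076, -0.0]
contact_force: [0.1, -0.4, -0.4]
opening: 18.6
```

Run:
```python
from h import *
s=st(); c=T('wrist'); snap('wrist','w18.png',(205,160,100,110),7); snap('scene','s18.png',(290,120,90,80),8)
J=np.array([507.31,-210.8,0]);R=Rz(-.09175)
p=s['eef_pos']; print(proj(c,[p[0],p[1],p[2]-52.6]),'hole',proj(c,J+R@np.array([-49.6,0,57.5])))
```

```text
t 16.15 [ 458.  -206.2  115.5] [-2.3573 -2.0764 -0.    ] F [ 0.1 -0.4 -0.4] op 18.6
[[255.05771378 218.13209356]] hole [[254.886298   215.40746402]]
```

View pics/w18.png

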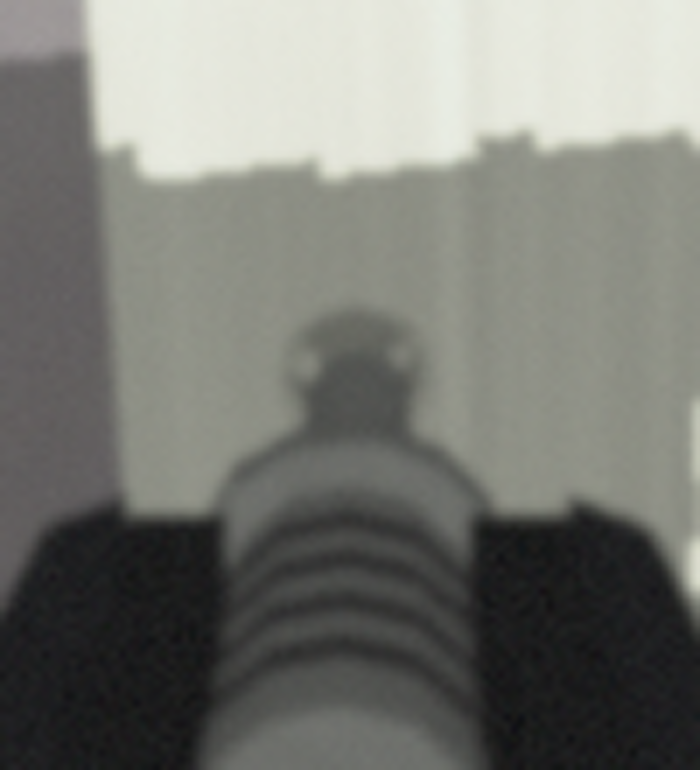

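View pics/s18.png

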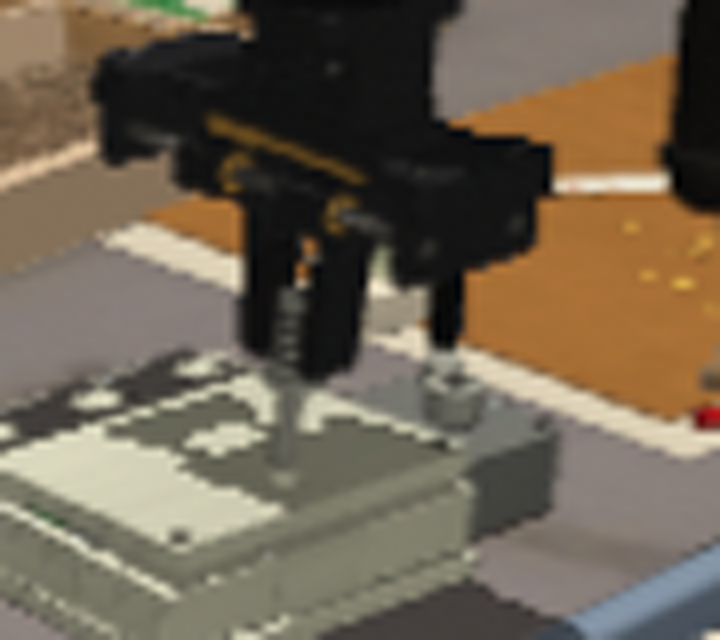

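>>> arm_command --targets '[{"jaw": 1.5,"travel": [-0.05,0,-0.6],"spin": 0},{"jaw": 1.5,"travel": [0,0,-0.6],"spin": 0},{"jaw": 1.5,"travel": [0,0,0],"spin": 0}]'

```text
time_s: 16.55
eef_pos: [456.8, -206.5, 102.4]
ee_rot: [-2.358, -2.075, 0.001]
contact_force: [-0.9, -0.1, -1.4]
opening: 18.8
```

>>> arm_command --targets '[{"jaw": 1.5,"travel": [0,0,-0.5],"spin": 0},{"jaw": 1.5,"travel": [0,0,-0.4],"spin": 0},{"jaw": 1.5,"travel": [0,0,0],"spin": 0}]'

```text
time_s: 16.85
eef_pos: [456.9, -206.4, 93.4]
ee_rot: [-2.357, -2.075, 0.001]
contact_force: [-0.1, -1.1, -1.1]
opening: 18.9
```

>>> arm_command --targets '[{"jaw": 1.5,"travel": [0,0,-0.3],"spin": 0},{"jaw": 1.5,"travel": [0,0,-0.2],"spin": 0},{"jaw": 1.5,"travel": [0,0,0],"spin": 0}]'

```text
time_s: 17.15
eef_pos: [457.2, -206.6, 88.8]
ee_rot: [-2.358, -2.075, 0.0]
contact_force: [-0.4, -0.3, -1.2]
opening: 19.1
```

>>> arm_command --targets '[{"jaw": 1.5,"travel": [0,0,-0.3],"spin": 0},{"jaw": 1.5,"travel": [0,0,-0.3],"spin": 0},{"jaw": 1.5,"travel": [0,0,0],"spin": 0}]'

```text
time_s: 17.45
eef_pos: [457.1, -206.6, 82.6]
ee_rot: [-2.358, -2.075, 0.0]
contact_force: [0.2, -0.5, -1.4]
opening: 18.9
```

>>> arm_command --targets '[{"jaw": 1.5,"travel": [0,0,-0.4],"spin": 0},{"jaw": 1.5,"travel": [0,0,-0.4],"spin": 0},{"jaw": 1.5,"travel": [0,0,-0.2],"spin": 0},{"jaw": 1.5,"travel": [0,0,0],"spin": 0}]'

```text
time_s: 17.85
eef_pos: [457.3, -206.6, 72.7]
ee_rot: [-2.358, -2.076, 0.0]
contact_force: [0.0, -0.2, -0.4]
opening: 18.8
```

>>> arm_command --targets '[{"jaw": 1.5,"travel": [0,0,-0.2],"spin": 0},{"jaw": 1.5,"travel": [0,0,-0.2],"spin": 0},{"jaw": 1.5,"travel": [0,0,0],"spin": 0}]'

```text
time_s: 18.15
eef_pos: [457.2, -206.6, 68.9]
ee_rot: [-2.358, -2.076, 0.001]
contact_force: [-1.8, -0.7, 2.0]
opening: 18.9
```

>>> arm_command --targets '[{"jaw": 1.5,"travel": [0,0,-0.2],"spin": 0},{"jaw": 1.5,"travel": [0,0,0],"spin": 0},{"jaw": 1.5,"travel": [0,0,0],"spin": 0}]'

```text
time_s: 18.45
eef_pos: [457.4, -206.4, 67.9]
ee_rot: [2.358, 2.076, -0.001]
contact_force: [-5.0, 1.1, 15.4]
opening: 18.7
```

>>> arm_command --targets '[{"jaw": 1.5,"travel": [0,0,-0.05],"spin": 0},{"jaw": 1.5,"travel": [0,0,0],"spin": 0},{"jaw": 1.5,"travel": [0,0,0],"spin": 0},{"jaw": 1.5,"travel": [0,0,0],"spin": 0}]'

```text
time_s: 18.85
eef_pos: [457.5, -206.4, 67.8]
ee_rot: [2.358, 2.076, -0.001]
contact_force: [-5.2, 2.8, 20.0]
opening: 19.0
```

Run:
```python
from h import *
s=st(); snap('wrist','w19.png',(150,60,240,180),3.3); snap('scene','s19.png',(290,120,90,80),8); st()
snap('top','t19.png',(130,130,280,120),2.8)
```

```text
t 18.85 [ 457.5 -206.4   67.8] [ 2.3576e+00  2.0757e+00 -1.0000e-03] F [-5.2  2.8 20. ] op 19.0
t 18.95 [ 457.5 -206.4   67.8] [ 2.3575e+00  2.0758e+00 -1.0000e-03] F [-6.   1.9 19.9] op 18.7
```

View pics/w19.png

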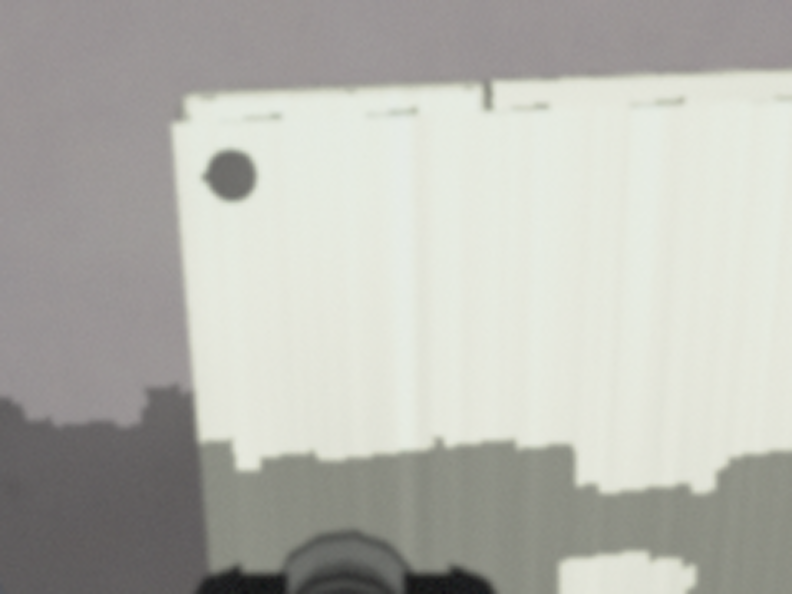

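View pics/s19.png

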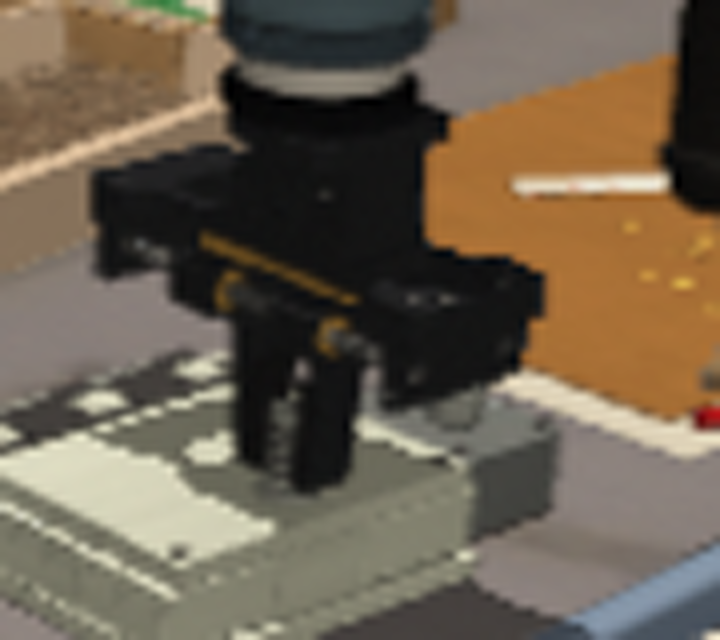

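View pics/t19.png

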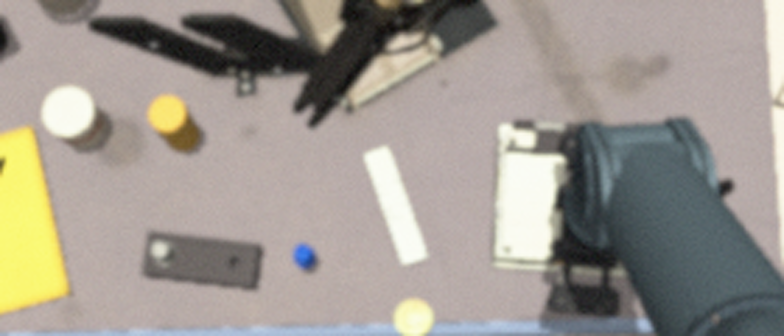

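Run:
```python
from h import *
st(); print(robot.job_done()); st()
```

```text
t 19.0 [ 457.5 -206.3   67.8] [ 2.3575e+00  2.0758e+00 -9.0000e-04] F [-6.2  2.3 20.5] op 18.7
the job is handed in; nothing more can be done
None
the job is handed in; nothing more can be done
```

The job is done and handed in at about 19 s of the 67 s allowed. I turned the crank until it stopped hard, swung the upper half shut onto its plunger and pushed the longer pin through both halves. The arm is still gripping the knob and pressing down.

**Last checks before hand-in:**
- **Crank and pad:** the handle resisted with about 19 N at the stop. After I let go, the wrist picture put the crank at about 2.5 rad, past the 2.25 rad needed. The pad is now hidden under the upper half, so I could not look at the clamp again at the end.
- **Pin:** the TCP was at z = 67.8 mm, against 67.6 mm worked out for the collar seated on a fully shut jig. That puts the tip about 25 mm down the lower hole.
- **Force and grip:** the upward force on the tool was steady at about 20 N, well above the 5 to 6 N spring. The grip was set to 40 N. A sideways force of about 6 N also remained.
- **Pictures:** they show the upper half lying flush and the collar on it. The shorter pin, jar, slug and brass weight look unmoved.

No check failed. The camera estimates of the hole position disagreed by up to about 1.7 mm, but the pin went in with no noticeable resistance. The hand-in call reported no verdict, as expected.

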